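# Fit the missing terminal nut and find its socket

## Robot

A 6-joint arm with a two-finger parallel gripper is mounted at the origin on the work surface. World frame = base frame: x ahead of the robot, y to its left, z up, the work surface at z = 0. Lengths are in m, angles in rad, forces in N, time in s.
With the tool pointing down it reaches from about 0.375 to 0.75 m from the base axis. Payload 9 kg.
Tool frame: the origin (TCP) lies midway between the tips of the shut fingers; the grasp point (between the pads) lies 19 mm behind it; z points along the fingers, y is the line along which they close (so a half turn about z gives the same grasp; the last joint's range is limited). The gripper opens to 85 mm and grips with 20 to 120 N. Pads are 22 mm wide; open, the fingers measure 114 mm over their backs; the gripper's body (76 mm by 85 mm) begins 54 mm behind the grasp point. The pads swing forward as they close: fully open they stand 13 mm farther back than shut.
Start: joints at [0.948, 0.104, 0.097, 1.564, 0, 1.353], TCP at [0.236, 0.552, 0.231] pointing down, gripper open.
Joint ranges: [-2.99, 2.99], [-0.84, 1.86], [-1.1, 1.16], [-1.84, 2.11], [-1.51, 1.56], [-3.14, 3.14]. Speed limits (rad/s): [2.22, 2.22, 2.57, 3.14, 3.14, 3.14].

## Interface

Orientations are given as a rotation vector (axis times angle).
In Python, from plant import r gives the robot as it stands.
- The arm moves only by the tool servo_tool, never from a script. Its argument "rows" is a list of rows, each an object with "hand": the finger opening in mm, from 0 to 85.4; "slide": the shift along the tool's x, y, z in mm, a list of three; "turn": the turn about the tool's z in degrees. A call has 1 to 5 rows; each row shifts and turns the commanded pose from where the row before left it, along the tool's axes as they then stand; what a row does not reach is not made up. A row lasts 1/10 s, in which the tool goes at most 50 mm and 8.59 degrees, less where a joint would pass 70% of its speed; a pose out of reach is approached as far as the arm can. A call is refused whole if a number of a shift passes 50 or a number of a turn 8.59, either way. A call with a gripper value outside its range is refused whole. The fingers move at their own pace and stop on an object; "force" is the grip in N (left out, the last holds). Time passes only in rows, so rows that do not move let the fingers close. It gives the time, the measured TCP pose, the force, the opening and the grip force at its end, in the units of the state.
- r.read_state(): the state, without advancing time (a new reading comes with each control period).
- r.camera(name): name is "scene" or "side" or "wrist"; returns a dict with "image" (420x560x3 uint8, red, green, blue), "intrinsics" (3x3 intrinsics, pixels), "dist" ([k1, k2, p1, p2, k3] as OpenCV has them; the pictures are not rectified), "pose" (4x4, takes a point from camera to world coordinates). Camera axes: x right, y down, z forward; pixel columns grow to the right and rows downward; lengths in m; the calibration is good to about 2 mm. A picture is of the moment at which its call begins. There is no depth.
- r.hand_in(): hands the job in; it is judged then, once.
Trained networks look in a picture, given as the dict that the camera call returned (one of the last four; its "shot" number tells which), for a name from the list of things; names that differ only in an ending like _2 or _b are one class to them, and where a whole thing is asked for, a point or a joint stands for the part that bears it (a point fixed in the world has none). Each returns a list of dicts, best first, with "confidence" (0 to 1); they miss things now and then, are a little off and sometimes report something else, mostly with a low value. They report only what shows in the picture. A call takes as long as a camera call. They do not tell look-alikes from the thing itself.
- r.regions_of(picture, query): "pixels" (420x560 bool, what is visible of it).
- r.pinpoint(picture, query): "position" ([x, y, z] in m, in world coordinates, good to about 4 mm: a listed point, or the origin of a listed thing).
The state is a dict: "time": time; "qpos": joint angles; "dq": joint speeds; "tau": joint torques, N m; "eef_pos": TCP position; "tcp_rot": TCP orientation; "force": force on the tool from outside, world axes, zero at the start; "wrist_torque": the same for the moment, N m; "finger_gap": finger opening in m; "grasp_force": force on a finger pad.
Only numpy, scipy, OpenCV 4.12 (cv2) and the standard library are available. Lean on these libraries where they do the work, as an engineer would, in place of code of your own. Each camera call takes 0.05 s, during which the arm holds its last target. There are 200 camera calls.

## Task

One of the three terminal studs on the aluminium power-supply box has no nut: put the spare nut from the foam block flat down over it and let it go, leaving the two fitted nuts where they are. Then try the sockets on that nut, setting each one that does not fit back upright on a peg of the rack, until you have the one that fits (the smallest that goes right down over the nut), and finish with it fully seated on the nut and still held in the gripper. Do not disturb the tape roll, the solder spool or the bottle.

Things in the scene. Friction and masses are not known exactly. Their poses are not given: they have to be found in the camera images.
- psu: fixed aluminium power-supply box 105 x 270 x 40 mm high (x, y, z) carrying the three studs in a row along its y axis, 80 mm apart; origin at the centre of its underside
- stud_1: upright steel stud, 10 mm thick, 22 mm high (last 5 mm taper), fixed on the box psu. Origin: on its axis at its foot, level with the box's top face, where a fitted nut's underside rests; nuts turn freely on it. One of the three studs starts bare: find which
- stud_2: upright steel stud, 10 mm thick, 22 mm high (last 5 mm taper), fixed on the box psu. Origin: on its axis at its foot, level with the box's top face, where a fitted nut's underside rests; nuts turn freely on it. One of the three studs starts bare: find which
- stud_3: upright steel stud, 10 mm thick, 22 mm high (last 5 mm taper), fixed on the box psu. Origin: on its axis at its foot, level with the box's top face, where a fitted nut's underside rests; nuts turn freely on it. One of the three studs starts bare: find which
- nut_a: loose steel hex nut, 14 mm thick, 13 mm through hole; 18, 23 or 28 mm across flats (one nut of each; which is which is not told: try, measure or look). Origin: centre of its underside, z up, x through the middle of a flat (flats face 0, 60, 120.. deg). Two nuts start fitted on studs: leave them; the third, the spare, lies flat on foam_block
- nut_b: loose steel hex nut, 14 mm thick, 13 mm through hole; 18, 23 or 28 mm across flats (one nut of each; which is which is not told: try, measure or look). Origin: centre of its underside, z up, x through the middle of a flat (flats face 0, 60, 120.. deg). Two nuts start fitted on studs: leave them; the third, the spare, lies flat on foam_block
- nut_c: loose steel hex nut, 14 mm thick, 13 mm through hole; 18, 23 or 28 mm across flats (one nut of each; which is which is not told: try, measure or look). Origin: centre of its underside, z up, x through the middle of a flat (flats face 0, 60, 120.. deg). Two nuts start fitted on studs: leave them; the third, the spare, lies flat on foam_block
- foam_block: fixed white foam block 80 x 80 x 40 mm high on which the spare nut lies; origin at the centre of its underside
- rack: fixed black socket rack, plate 250 x 80 x 12 mm thick, with three upright pegs 11 mm thick, 16 mm high above the plate, on its x axis at x = -80, 0 and +80 mm; origin at the centre of its underside. A racked socket stands over a peg, its mouth on the plate, 12 mm above the rack's origin
- socket_small: loose 110 g steel hex-tube socket, mouth down on a rack peg; bore 20 mm across flats, 30 deep, for the 18 mm nut; 28 mm outside. Origin: centre of its mouth, z up; x, y square to its adapter's faces, x also through the middle of a bore flat. Adapter: 16 x 16 mm shank 39 to 72 mm above the mouth, to grip. Seated, its mouth rests on the box top, at the stud's origin
- socket_mid: loose 150 g steel hex-tube socket, mouth down on a rack peg; bore 25 mm across flats, 30 deep, for the 23 mm nut; 33 mm outside. Origin: centre of its mouth, z up; x, y square to its adapter's faces, x also through the middle of a bore flat. Adapter: 16 x 16 mm shank 39 to 72 mm above the mouth, to grip. On a too-big nut it stops 12 to 14 mm above seated
- socket_large: loose 190 g steel hex-tube socket, mouth down on a rack peg; bore 30 mm across flats, 30 deep, for the 28 mm nut; 38 mm outside. Origin: centre of its mouth, z up; x, y square to its adapter's faces, x also through the middle of a bore flat. Adapter: 16 x 16 mm shank 39 to 72 mm above the mouth, to grip. It also drops loosely over smaller nuts: no fit
- tape_roll: bystander: loose roll of yellow tape, 84 mm across, 48 mm high, standing flat; origin at the centre of its underside
- solder_spool: bystander: loose green solder spool, 60 mm across, 52 mm high, standing upright; origin at the centre of its underside
- flux_bottle: bystander: loose small bottle, 40 mm across, 90 mm high; origin at the centre of its underside
Not all that is in view belongs to the job. What is shaped like the socket_mid but orange or purple is not meant.

How it is judged:
By the outcome, as a careful person would: the job done as asked, in the order asked, and still so for the second after the job is handed in, while the arm keeps its last pose, push and grip.
It also fails if it takes over 72 s, if anything falls off the work surface, if the arm or the gripper's body presses on something with over 40 N, if the wrist force passes 120 N, or if a joint passes its speed limit or range.

## Working session

There is one attempt and no reset: what is moved stays moved. The work goes in short steps, Python scripts to look and compute and a tool call to move; the robot and the scene stay as the last step left them, time stands still between calls to the robot, and variables do not carry over. Pictures are saved under pics/ and viewed, at most 10 in all, crops included, and the job is handed in when it is done.

Besides the shell and the picture viewer there is one more tool, called after ">>>" as name(argument=value, ...), one argument or row to a line, values as JSON. servo_tool: Moves the arm, as the interface text tells. Its arguments: {"type":"object","properties":{"rows":{"type":"array","items":{"type":"object","properties":{"hand":{"type":"number"},"slide":{"type":"array","items":{"type":"number"}},"turn":{"type":"number"}}}},"force":{"type":"number"}},"required":["rows"]}

```bash
mkdir -p pics; cat > h.py <<'E'
import numpy as np, cv2
from plant import r
def save(p,n): cv2.imwrite('pics/'+n+'.png',p['image'][:,:,::-1])
def ray(p,uv):
    q=cv2.undistortPoints(np.array([[uv]],float),np.array(p['intrinsics']),np.array(p['dist']))[0,0]
    T=np.array(p['pose']); return T[:3,3],T[:3,:3]@np.array([q[0],q[1],1])
def atz(p,uv,z):
    o,d=ray(p,uv); return o+d*(z-o[2])/d[2]
def proj(p,X):
    T=np.linalg.inv(np.array(p['pose'])); Xc=T[:3,:3]@np.array(X,float).T.reshape(3,-1)+T[:3,3:]
    return cv2.projectPoints(Xc.T.copy(),np.zeros(3),np.zeros(3),np.array(p['intrinsics']),np.array(p['dist']))[0][:,0]
E
python3 - <<'E'
from h import *
print(r.read_state()['tcp_rot'])
P=[r.camera(n) for n in('scene','side','wrist')]
for p,n in zip(P,'abc'):
    print(n,np.round(p['pose'],3).tolist())
    for q in ['psu','stud_1','nut_a','foam_block','rack','socket_small','socket_mid','socket_large','tape_roll','solder_spool','flux_bottle']:
        print(q,[(np.round(d['position'],3).tolist(),round(d['confidence'],2),proj(p,[d['position']]).round().tolist()[0]) for d in r.pinpoint(p,q)])
cv2.imwrite('pics/ab.png',cv2.resize(np.hstack([P[0]['image'],P[1]['image']]),(800,300),interpolation=cv2.INTER_AREA)[:,:,::-1])
save(P[0],'a');save(P[1],'b');save(P[2],'c')
E
```

```text
[-6.31487636e-01 -3.07689669e+00  1.87803154e-03]
a [[0.424, 0.622, -0.658, 1.192], [0.905, -0.287, 0.313, -0.381], [0.006, -0.728, -0.685, 0.737], [0.0, 0.0, 0.0, 1.0]]
psu [([0.54, 0.02, -0.0], 0.78, [316.0, 210.0])]
stud_1 [([0.551, -0.061, 0.039], 0.35, [290.0, 211.0])]
nut_a [([0.53, 0.1, 0.04], 0.65, [342.0, 188.0]), ([0.545, 0.016, 0.042], 0.62, [317.0, 200.0]), ([0.499, 0.279, 0.039], 0.44, [390.0, 165.0])]
foam_block [([0.503, 0.287, -0.002], 0.88, [390.0, 176.0])]
rack [([0.568, -0.256, -0.0], 0.93, [220.0, 252.0])]
socket_small [([0.495, -0.245, 0.01], 0.69, [214.0, 227.0])]
socket_mid [([0.476, -0.383, -0.001], 0.84, [158.0, 242.0]), ([0.622, -0.372, 0.0], 0.76, [177.0, 286.0]), ([0.494, -0.241, 0.01], 0.73, [215.0, 226.0]), ([0.561, -0.427, 0.001], 0.58, [146.0, 273.0]), ([0.571, -0.256, 0.014], 0.57, [219.0, 249.0])]
socket_large [([0.65, -0.266, 0.011], 0.8, [226.0, 275.0])]
tape_roll [([0.7, 0.271, 0.001], 0.67, [431.0, 221.0])]
solder_spool [([0.742, 0.017, 0.003], 0.74, [356.0, 265.0])]
flux_bottle [([0.428, -0.478, -0.003], 0.71, [115.0, 242.0])]
b [[0.954, -0.176,
[... 813 characters left out ...]
, 277.0]), ([0.562, -0.438, -0.004], 0.69, [325.0, 345.0]), ([0.474, -0.386, 0.004], 0.57, [272.0, 333.0])]
socket_large [([0.651, -0.271, 0.013], 0.58, [334.0, 274.0]), ([0.494, -0.242, 0.013], 0.43, [262.0, 280.0])]
tape_roll [([0.543, 0.018, 0.0], 0.23, [252.0, 215.0])]
solder_spool [([0.741, 0.018, -0.005], 0.83, [324.0, 204.0]), ([0.534, 0.104, 0.039], 0.51, [240.0, 186.0])]
flux_bottle [([0.432, -0.476, 0.002], 0.85, [265.0, 376.0])]
c [[0.395, 0.885, 0.245, 0.173], [0.918, -0.381, -0.107, 0.579], [-0.002, 0.268, -0.964, 0.373], [0.0, 0.0, 0.0, 1.0]]
psu []
stud_1 []
nut_a []
foam_block []
rack []
socket_small []
socket_mid []
socket_large []
tape_roll []
solder_spool []
flux_bottle []
```

View pics/a.png

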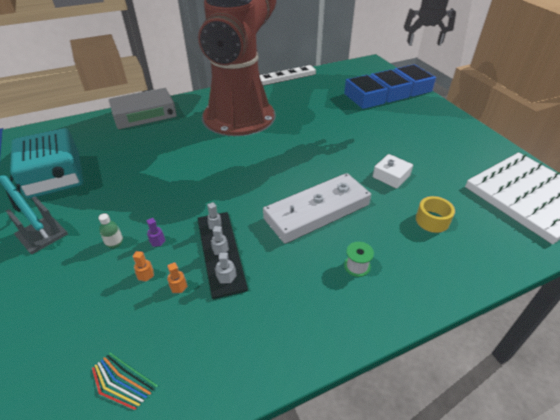

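```bash
python3 - <<'E'
import cv2,numpy as np
a=cv2.imread('pics/a.png');b=cv2.imread('pics/b.png')
f=lambda i,x,y,w,h:cv2.resize(i[y:y+h,x:x+w],(400,300),interpolation=cv2.INTER_CUBIC)
cv2.imwrite('pics/d.png',np.vstack([np.hstack([f(a,130,170,140,105),f(a,270,140,140,105)]),np.hstack([f(b,230,210,160,120),f(b,180,130,120,90)])]))
E
```

```text
(no output)
```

View pics/d.png

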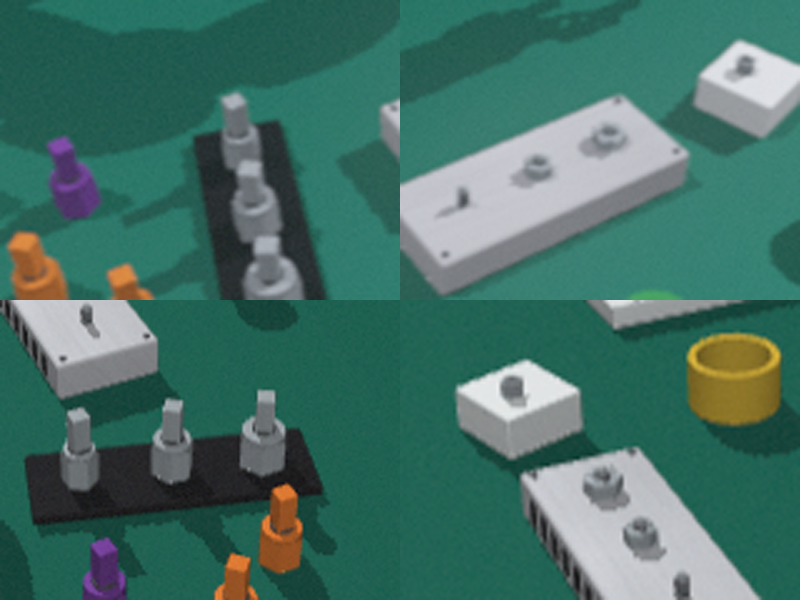

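```bash
cat >> h.py <<'E'
from scipy.spatial.transform import Rotation as Ro
def st():
    s=r.read_state(); R=Ro.from_rotvec(s['tcp_rot']).as_matrix(); return s,np.array(s['eef_pos']),R
def plan(t,yd=None):
    "slide to world target t for TCP in tool mm; yd: wanted world angle (deg) of tool y, modulo 180"
    s,p,R=st(); y=np.degrees(np.arctan2(R[1,1],R[0,1]))
    print('t',round(s['time'],2),'tcp',p.round(4),'ydeg',round(y,2),'z',R[:,2].round(3),'q6',round(s['qpos'][5],2),'slide',(R.T@(np.array(t)-p)*1000).round(1))
    if yd is not None: print('turn',-((yd-y+90)%180-90))
E
python3 -c "
from h import *
plan([.498,.28,.17]);plan([.52,.26,.231])"
```

```text
t 1.8 tcp [0.2363 0.5515 0.2313] ydeg 66.81 z [ 0.  0. -1.] q6 1.35 slide [-347.5 -146.5   61.3]
t 1.8 tcp [0.2363 0.5515 0.2313] ydeg 66.81 z [ 0.  0. -1.] q6 1.35 slide [-3.756e+02 -1.563e+02  3.000e-01]
```

>>> servo_tool(
  rows=[
    {"slide": [-35, -15, 5]},
    {"slide": [-35, -15, 6]},
    {"slide": [-35, -15, 6]},
    {"slide": [-35, -15, 6]},
    {"slide": [-35, -15, 6]},
  ],
)

```text
invalid input at $.rows[0]: expected keys hand, slide, turn
```

>>> servo_tool(
  rows=[
    {"slide": [-35, -15, 6]},
    {"slide": [-35, -15, 6]},
    {"slide": [-35, -14, 6]},
    {"slide": [-30, -13, 6]},
    {"slide": [-15, -5, 5]},
  ],
)

```text
invalid input at $.rows[0]: expected keys hand, slide, turn
```

>>> servo_tool(
  rows=[
    {"slide": [0, 0, 0]},
  ],
)

```text
invalid input at $.rows[0]: expected keys hand, slide, turn
```

```bash
python3 -c "
from h import *
p=r.camera('wrist');save(p,'e')
plan([.498,.28,.17])
for d in r.pinpoint(p,'nut_a'):print(np.round(d['position'],4),d['confidence'],proj(p,[d['position']]))
"
```

```text
t 1.85 tcp [0.2363 0.5515 0.2313] ydeg 66.81 z [ 0.  0. -1.] q6 1.35 slide [-347.5 -146.5   61.3]
```

View pics/e.png

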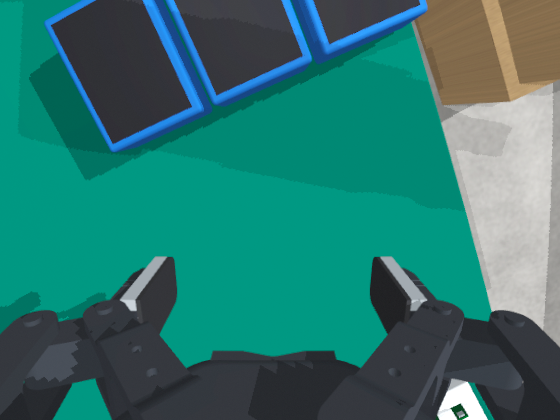

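>>> servo_tool(
  rows=[
    {"hand": 85, "turn": 0, "slide": [-35, -15, 5]},
    {"hand": 85, "turn": 0, "slide": [-35, -15, 6]},
    {"hand": 85, "turn": 0, "slide": [-35, -15, 6]},
    {"hand": 85, "turn": 0, "slide": [-35, -15, 6]},
    {"hand": 85, "turn": 0, "slide": [-35, -15, 6]},
  ],
)

```text
time: 2.4
eef_pos: [0.3685, 0.4125, 0.2022]
tcp_rot: [0.631, 3.077, 0.001]
force: [-0.4, 0.4, 0.1]
finger_gap: 0.0848
grasp_force: 0.0
```

>>> servo_tool(
  rows=[
    {"hand": 85, "turn": 0, "slide": [-35, -15, 6]},
    {"hand": 85, "turn": 0, "slide": [-35, -15, 6]},
    {"hand": 85, "turn": 0, "slide": [-35, -14, 6]},
    {"hand": 85, "turn": 0, "slide": [-30, -13, 6]},
    {"hand": 85, "turn": 0, "slide": [-15, -5, 5]},
  ],
)

```text
time: 2.9
eef_pos: [0.4826, 0.2956, 0.173]
tcp_rot: [0.635, 3.076, -0.0]
force: [0.1, -0.0, -0.1]
finger_gap: 0.0852
grasp_force: 0.0
```

>>> servo_tool(
  rows=[
    {"hand": 85, "turn": 0, "slide": [-25, 0, 0]},
    {"hand": 85, "turn": 0, "slide": [0, 0, 0]},
    {"hand": 85, "turn": 0, "slide": [0, 0, 0]},
  ],
)

```text
time: 3.2
eef_pos: [0.5038, 0.288, 0.1732]
tcp_rot: [-0.632, -3.077, -0.0]
force: [-0.2, -0.2, -0.1]
finger_gap: 0.0849
grasp_force: 0.0
```

```bash
python3 -c "
from h import *
p=r.camera('wrist');save(p,'f')
plan([.498,.28,.17])
for d in r.pinpoint(p,'nut_a'):print(np.round(d['position'],4),d['confidence'],proj(p,[d['position']]))
for d in r.regions_of(p,'nut_a'):
  m=d['pixels'];v,u=np.nonzero(m);print(d['confidence'],m.sum(),u.min(),u.max(),v.min(),v.max())
"
```

```text
t 3.25 tcp [0.5035 0.2883 0.1733] ydeg 66.83 z [-0.  0. -1.] q6 0.7 slide [ 1.8 -9.8  3.3]
[0.4969 0.2804 0.0362] 0.62 [[261.14427303 192.23778236]]
[0.5334 0.0975 0.0368] 0.59 [[105.01824984 298.36723221]]
```

View pics/f.png

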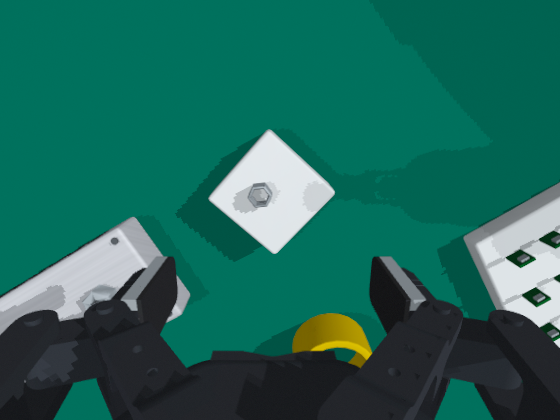

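```bash
python3 -c "
import cv2
a=cv2.imread('pics/f.png')[175:215,235:285]
cv2.imwrite('pics/g.png',cv2.resize(a,(750,600),interpolation=cv2.INTER_CUBIC))"
```

```text
(no output)
```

View pics/g.png

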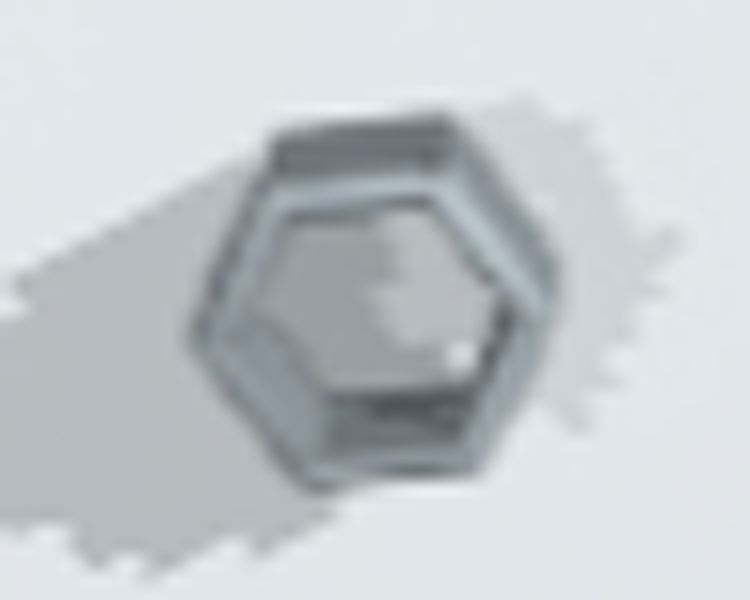

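```bash
python3 -c "
from h import *
p=r.camera('wrist')
c=np.array([(265,190),(440,172),(548,305),(480,472),(305,488),(197,340)])/15-.5+[235,175]
X=np.array([atz(p,u,.054) for u in c]);m=X.mean(0);print(m.round(4))
d=X-m;print(np.linalg.norm(d,axis=1).round(4)*1000*np.sqrt(3))
a=np.degrees(np.arctan2(d[:,1],d[:,0]));print(a.round(1),(a%60).round(1))
plan(m)"
```

```text
[0.4956 0.2803 0.054 ]
[16.80089283 16.45448267 16.80089283 17.32050808 17.14730299 16.80089283]
[-166.7  133.5   74.7   12.4  -46.1 -109.4] [13.3 13.5 14.7 12.4 13.9 10.6]
t 3.4 tcp [0.5034 0.2885 0.1735] ydeg 66.88 z [ 0.  0. -1.] q6 0.7 slide [  3.9 -10.6 119.5]
```

>>> servo_tool(
  rows=[
    {"hand": 45, "turn": 8, "slide": [4, -10, 20]},
    {"hand": 45, "turn": 8, "slide": [0, 0, 20]},
    {"hand": 45, "turn": 8, "slide": [0, 0, 20]},
    {"hand": 45, "turn": 0, "slide": [0, 0, 0]},
  ],
  force=30,
)

```text
time: 3.8
eef_pos: [0.4943, 0.2801, 0.1107]
tcp_rot: [-1.258, -2.875, 0.004]
force: [-1.2, -0.1, 0.3]
finger_gap: 0.0452
grasp_force: 0.0
```

```bash
python3 -c "
from h import *
p=r.camera('wrist');save(p,'h')
plan([.4956,.2803,.041],43)
for d in r.pinpoint(p,'nut_a'):print(np.round(d['position'],4),d['confidence'],proj(p,[d['position']]))
a=cv2.imread('pics/h.png')[190:340,180:380]
cv2.imwrite('pics/h2.png',cv2.resize(a,(800,600),interpolation=cv2.INTER_CUBIC))"
```

```text
t 3.85 tcp [0.4952 0.2803 0.1125] ydeg 43.02 z [-0.002 -0.    -1.   ] q6 1.11 slide [-0.4  0.4 71.5]
turn 0.020254174644179557
[0.4987 0.2798 0.0388] 0.59 [[277.66588234 223.58109788]]
[0.5337 0.099  0.0365] 0.45 [[162.16487815 398.55125186]]
```

View pics/h2.png

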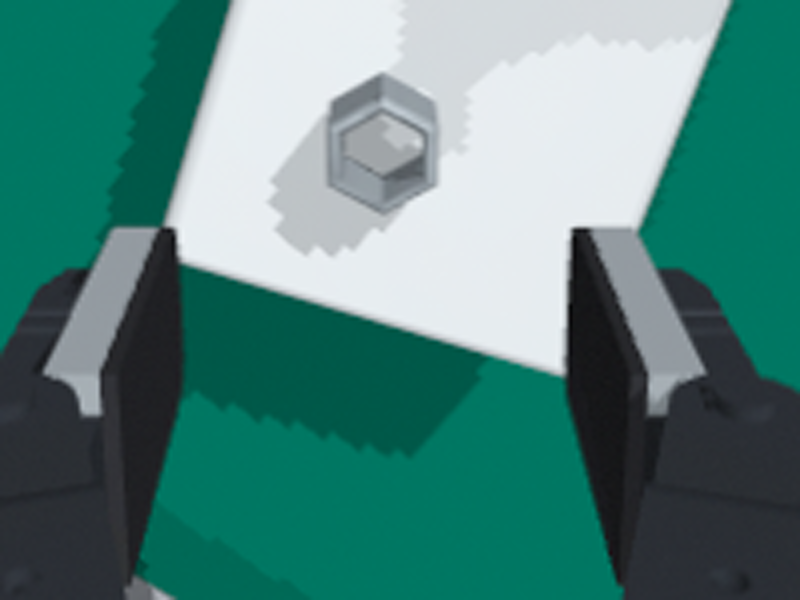

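```bash
python3 -c "
from h import *
p=r.camera('wrist')
m=atz(p,(275.4,229.7),.054);print(m)
plan([*m[:2],.041],43)"
```

```text
[0.49966773 0.27907752 0.054     ]
t 3.95 tcp [0.4966 0.2806 0.1145] ydeg 43.06 z [ 0.001  0.    -1.   ] q6 1.1 slide [-3.1  1.1 73.5]
turn 0.05939817899931654
```

>>> servo_tool(
  rows=[
    {"hand": 45, "turn": 0, "slide": [-2.5, 1, 20]},
    {"hand": 45, "turn": 0, "slide": [0, 0, 20]},
    {"hand": 45, "turn": 0, "slide": [0, 0, 18]},
    {"hand": 45, "turn": 0, "slide": [0, 0, 9]},
    {"hand": 45, "turn": 0, "slide": [0, 0, 0]},
  ],
)

```text
time: 4.45
eef_pos: [0.4986, 0.279, 0.0461]
tcp_rot: [-1.255, -2.879, 0.001]
force: [0.0, 0.6, -0.4]
finger_gap: 0.045
grasp_force: 0.0
```

```bash
python3 -c "
from h import *
plan([.498,.2795,.0415],43)"
```

```text
t 4.45 tcp [0.4986 0.279  0.0461] ydeg 42.9 z [-0.001 -0.    -1.   ] q6 1.1 slide [ 0.8 -0.1  4.6]
turn -0.09862399456109472
```

>>> servo_tool(
  rows=[
    {"hand": 45, "turn": 0, "slide": [0, 0, 4]},
    {"hand": 10, "turn": 0, "slide": [0, 0, 0]},
    {"hand": 10, "turn": 0, "slide": [0, 0, 0]},
    {"hand": 10, "turn": 0, "slide": [0, 0, 0]},
    {"hand": 10, "turn": 0, "slide": [0, 0, 0]},
  ],
)

```text
time: 4.95
eef_pos: [0.4994, 0.2792, 0.0432]
tcp_rot: [1.257, 2.878, 0.001]
force: [-1.2, -0.5, 5.2]
finger_gap: 0.0169
grasp_force: 30.5
```

>>> servo_tool(
  rows=[
    {"hand": 10, "turn": 0, "slide": [0, 0, 0]},
    {"hand": 10, "turn": 0, "slide": [0, 0, 0]},
  ],
)

```text
time: 5.15
eef_pos: [0.4994, 0.2792, 0.0432]
tcp_rot: [1.257, 2.878, 0.002]
force: [-0.2, 0.2, 5.9]
finger_gap: 0.0165
grasp_force: 30.6
```

>>> servo_tool(
  rows=[
    {"hand": 10, "turn": 0, "slide": [0, 0, -20]},
    {"hand": 10, "turn": 0, "slide": [0, 0, -35]},
    {"hand": 10, "turn": 0, "slide": [-20, -14, -35]},
    {"hand": 10, "turn": 0, "slide": [-35, -24, -10]},
    {"hand": 10, "turn": 0, "slide": [-35, -24, 0]},
  ],
)

```text
time: 5.65
eef_pos: [0.5159, 0.1702, 0.1449]
tcp_rot: [1.254, 2.877, 0.003]
force: [0.5, -0.5, -0.2]
finger_gap: 0.0167
grasp_force: 30.0
```

>>> servo_tool(
  rows=[
    {"hand": 10, "turn": 0, "slide": [-35, -24, 0]},
    {"hand": 10, "turn": 0, "slide": [-35, -24, 0]},
    {"hand": 10, "turn": 0, "slide": [-35, -24, 0]},
    {"hand": 10, "turn": 0, "slide": [-35, -24, 0]},
    {"hand": 10, "turn": 0, "slide": [-30, -20, 0]},
  ],
)

```text
time: 6.15
eef_pos: [0.5449, -0.0349, 0.1422]
tcp_rot: [1.259, 2.878, -0.0]
force: [0.2, 0.7, 0.2]
finger_gap: 0.0168
grasp_force: 30.0
```

>>> servo_tool(
  rows=[
    {"hand": 10, "turn": 0, "slide": [-23, -15, 0]},
    {"hand": 10, "turn": 0, "slide": [0, 0, 0]},
    {"hand": 10, "turn": 0, "slide": [0, 0, 0]},
  ],
)

```text
time: 6.45
eef_pos: [0.5494, -0.0599, 0.142]
tcp_rot: [-1.259, -2.877, -0.0]
force: [-0.2, 0.4, 0.0]
finger_gap: 0.0166
grasp_force: 30.0
```

```bash
python3 -c "
from h import *
p=r.camera('wrist');save(p,'i')
plan([.551,-.058,.062],43)
for d in r.pinpoint(p,'stud_1')+r.pinpoint(p,'nut_a'):print(np.round(d['position'],4),d['confidence'],proj(p,[d['position']]))
print(proj(p,[st()[1]]))
a=cv2.imread('pics/i.png')[130:340,140:420]
cv2.imwrite('pics/i2.png',cv2.resize(a,(800,600),interpolation=cv2.INTER_CUBIC))"
```

```text
t 6.5 tcp [ 0.5493 -0.0592  0.1421] ydeg 42.8 z [-0.001  0.001 -1.   ] q6 0.48 slide [-0.3  2.1 80.1]
turn -0.19796001917281103
[0.5407 0.0222 0.039 ] 0.7 [[340.58304444 118.95433505]]
[0.5345 0.1015 0.045 ] 0.7 [[419.25319637  24.575857  ]]
[ 0.5516 -0.062   0.0394] 0.59 [[273.19196321 210.58129137]]
[ 0.5483 -0.0574  0.1358] 0.96 [[274.62827552 254.90315812]]
[0.5388 0.0224 0.0405] 0.94 [[339.35164431 116.93145409]]
[0.5352 0.0988 0.0425] 0.88 [[415.47616858  29.36427058]]
[0.5388 0.0244 0.0411] 0.57 [[341.48921295 114.84357163]]
[ 0.4945 -0.2419  0.0137] 0.46 [[100.24275557 297.6818971 ]]
[[274.57827376 263.8017954 ]]
```

View pics/i2.png

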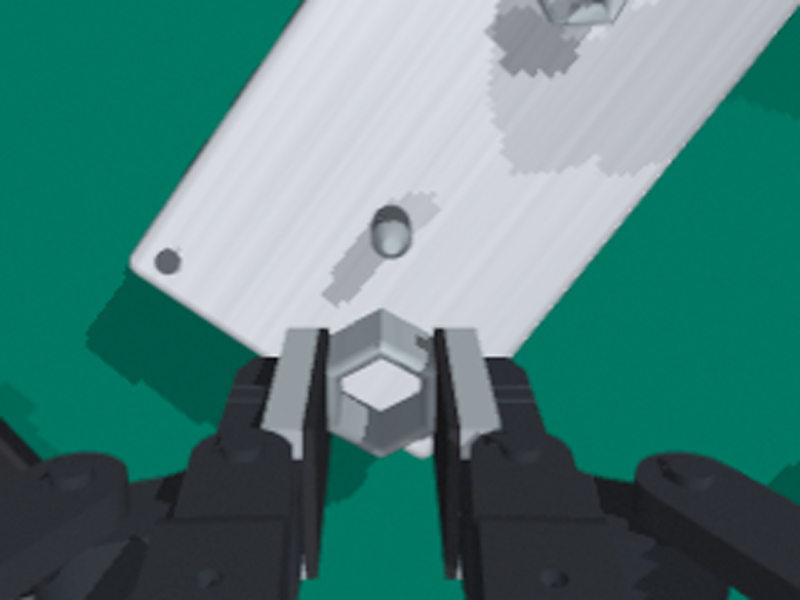

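```bash
cat > fit.py <<'E'
from h import *
from scipy.optimize import least_squares
p=r.camera('wrist'); s,t,R=st(); k=280/800
pix=lambda u,v:(140-.5+(u+.5)*k,130-.5+(v+.5)*k)
a=np.linspace(0,2*np.pi,73)
def stud(x):
    return np.vstack([proj(p,np.c_[x[0]+ra*np.cos(a),x[1]+ra*np.sin(a),0*a+z]) for ra,z in((.005,.04),(.005,.057),(.003,.062))])
l,tp=pix(371,204);rr,b=pix(412,258)
def e(x):
    q=stud(x);return [q[:,0].min()-l,q[:,0].max()-rr,q[:,1].min()-tp,q[:,1].max()-b]
f=least_squares(e,[.551,-.058],diff_step=1e-4,x_scale=.01);print('stud',f.x,f.fun)
r_=.018/np.sqrt(3)
# nut held: corners along tool x
c1=pix(381,309);c2=pix(381,457)
def e2(x):
    c=t+R@np.array([x[0],x[1],x[2]])
    A=proj(p,[c+R@[r_,0,0],c+R@[-r_,0,-.014]]); return (A-[c1,c2]).ravel()
g=least_squares(e2,[0,0,-.003],diff_step=1e-4,x_scale=.01);print('nut in tool',g.x,g.fun, 'world',t+R@g.x)
n=t+R@g.x; print('slide',(R.T@(np.array([*f.x,.04])-n)*1000).round(1))
E
python3 fit.py
```

```text
stud [ 0.55163543 -0.05692358] [ 0.28675862 -0.28665974 -0.14073219  0.13190672]
nut in tool [-0.0002431   0.00011181  0.00992304] [-3.86505667e-02  5.62907136e-05  3.68720680e-02 -5.38171235e-05] world [ 0.54971822 -0.05875465  0.1323645 ]
slide [ 0.   2.6 92.4]
```

```bash
cat >> fit.py <<'E'
for w in ([1,1,0,0],[0,0,1,1],[1,1,1,1]):
    g=least_squares(lambda x:np.array(e2([x[0],x[1],.0032]))*w,[0,0],diff_step=1e-4,x_scale=.01);n=t+R@[*g.x,.0032]
    print(w,g.x.round(4),(R.T@(np.array([*f.x,.04])-n)*1000).round(1))
E
python3 fit.py
```

```text
stud [ 0.55171275 -0.05692432] [ 0.28837085 -0.2882725  -0.14002055  0.1312059 ]
nut in tool [-0.00017972  0.00020873  0.00989357] [-3.52291934e-02  4.67689592e-05  3.36083651e-02 -4.47086118e-05] world [ 0.54977373 -0.05873587  0.13241828]
slide [-0.   2.6 92.4]
[1, 1, 0, 0] [0.0024 0.0002] [-2.6  2.6 99.1]
[0, 0, 1, 1] [0.0037 0.0002] [-3.9  2.7 99.1]
[1, 1, 1, 1] [0.003  0.0002] [-3.2  2.6 99.1]
```

>>> servo_tool(
  rows=[
    {"hand": 10, "turn": 0, "slide": [-1.5, 2.5, 25]},
    {"hand": 10, "turn": 0, "slide": [0, 0, 25]},
    {"hand": 10, "turn": 0, "slide": [0, 0, 16]},
    {"hand": 10, "turn": 0, "slide": [0, 0, 0]},
  ],
)

```text
time: 7.1
eef_pos: [0.5508, -0.0581, 0.0739]
tcp_rot: [-1.255, -2.876, 0.0]
force: [-0.4, 0.6, -0.5]
finger_gap: 0.0169
grasp_force: 30.0
```

```bash
python3 -c "
from h import *
p=r.camera('wrist');save(p,'j')
plan([.5517,-.0569,.0432],43)
a=cv2.imread('pics/j.png')[195:315,200:360]
cv2.imwrite('pics/j2.png',cv2.resize(a,(800,600),interpolation=cv2.INTER_CUBIC))"
```

```text
t 7.15 tcp [ 0.5517 -0.0585  0.0756] ydeg 42.84 z [-0.002  0.001 -1.   ] q6 0.48 slide [ 1.1  1.1 32.4]
turn -0.15940185268505047
```

View pics/j2.png

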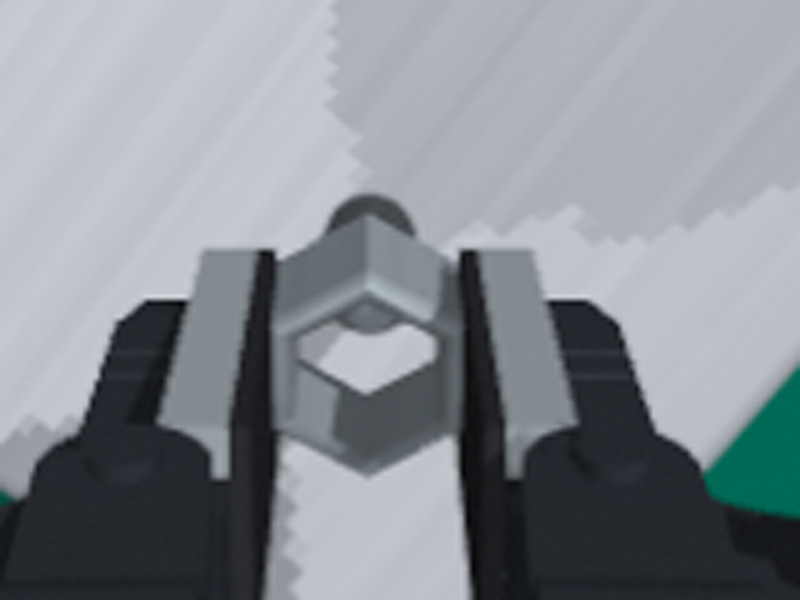

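```bash
cat > fit2.py <<'E'
from h import *
from scipy.optimize import least_squares
p=r.camera('wrist'); s,t,R=st(); k=.2
pix=lambda u,v:np.array((200-.5+(u+.5)*k,195-.5+(v+.5)*k))
W=lambda x,y,z: np.array([*(t+R@[x,y,0])[:2],z])
def f(name,P,px,x0=(0,0)):
    g=least_squares(lambda x:(proj(p,[W(x[0]+P[0],x[1],P[1])])-px).ravel(),x0,diff_step=1e-4,x_scale=.01);print(name,(g.x*1000).round(1),g.fun.round(2))
print(t)
f('stud foot',(.005,.040),pix(371,194)); f('stud mid r5 ',(-.003,.062),pix(367,333));f('r4',(-.004,.062),pix(367,333))
r_=.018/3**.5
for dz in(.0032,.006):
    f('nut bottom near corner',(r_,t[2]-dz),pix(368,214)); f('nut top far corner',(-r_,t[2]-dz+.014),pix(368,476)); f('nut top near corner',(r_,t[2]-dz+.014),pix(368,288))
E
python3 fit2.py
```

```text
[ 0.5525173  -0.05892626  0.07683479]
stud foot [-1.2  0.2] [0. 0.]
stud mid r5  [-0.4 -0.2] [0. 0.]
r4 [ 0.6 -0.2] [0. 0.]
nut bottom near corner [ 3.9 -0.1] [ 0. -0.]
nut top far corner [ 5.  -0.1] [ 0. -0.]
nut top near corner [ 2.4 -0.1] [ 0. -0.]
nut bottom near corner [ 2.8 -0.1] [ 0. -0.]
nut top far corner [ 3.4 -0.1] [-0. -0.]
nut top near corner [ 1.2 -0.1] [ 0. -0.]
```

>>> servo_tool(
  rows=[
    {"hand": 10, "turn": 0, "slide": [-2, 0, 3]},
    {"hand": 10, "turn": 0, "slide": [0, 0, 0]},
    {"hand": 10, "turn": 0, "slide": [0, 0, 0]},
    {"hand": 10, "turn": 0, "slide": [0, 0, 0]},
  ],
)

```text
time: 7.6
eef_pos: [0.5541, -0.0607, 0.0738]
tcp_rot: [1.257, 2.878, 0.0]
force: [-0.3, -0.8, -0.5]
finger_gap: 0.0168
grasp_force: 30.0
```

```bash
python3 -c "
from h import *
plan([.5517,-.0569,.0432],43)
p=r.camera('wrist');save(p,'k')
plan([.5517,-.0569,.0432],43)
a=cv2.imread('pics/k.png')[195:315,200:360]
cv2.imwrite('pics/k2.png',cv2.resize(a,(800,600),interpolation=cv2.INTER_CUBIC))"
```

```text
t 7.6 tcp [ 0.5541 -0.0607  0.0738] ydeg 42.8 z [ 0.001 -0.    -1.   ] q6 0.48 slide [ 4.4  0.9 30.6]
turn -0.1955981635740045
t 7.65 tcp [ 0.554  -0.0607  0.0736] ydeg 42.8 z [ 0. -0. -1.] q6 0.48 slide [ 4.4  0.9 30.4]
turn -0.19980463157412487
```

View pics/k2.png

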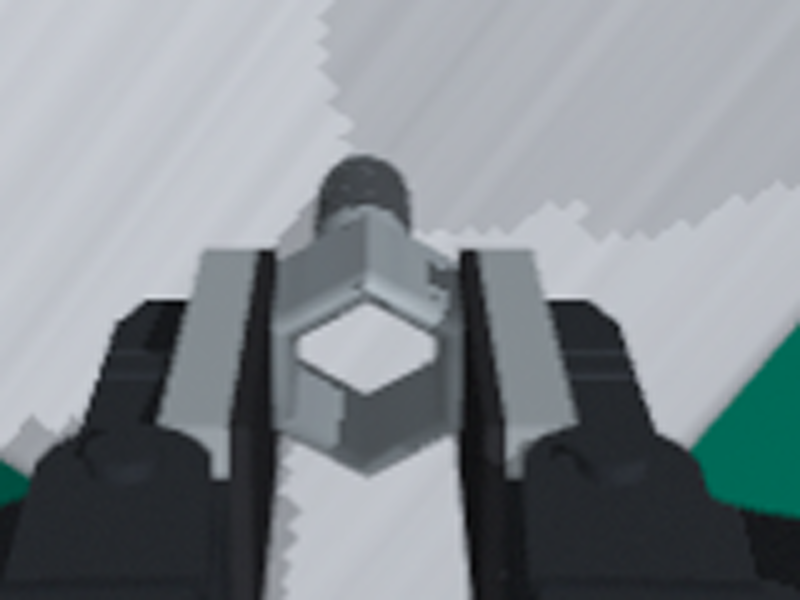

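```bash
cat > fit3.py <<'E'
from h import *
from scipy.optimize import least_squares
p=r.camera('wrist'); s,t,R=st(); k=.2
V=lambda v:195-.5+(np.array(v)+.5)*k
ro=.018/3**.5; rh=.013/3**.5
def nut(x):return proj(p,[t+R@np.array([x[0]+a,0,x[1]-h]) for a,h in((ro,0),(rh,.014),(-rh,0),(-ro,.014))])[:,1]-V([210,298,392,476])
g=least_squares(nut,[0,.003],diff_step=1e-4,x_scale=.01);print('nut',g.x*1000,g.fun)
def nu2(x):return nut([x[0],.0032])-x[1]
g=least_squares(nu2,[0,0],diff_step=1e-4,x_scale=.01);print('nut+pixshift',g.x*[1000,1],g.fun)
W=lambda x,z:np.array([*(t+R@[x,0,0])[:2],z])
for sh in (0,g.x[1]):
  for z,v in((.04,155),):
    q=least_squares(lambda x:proj(p,[W(x[0]+.005,z)])[:,1]-V(v)-sh,[0],diff_step=1e-4,x_scale=.01);print('stud',sh,q.x*1000)
print(t)
E
python3 fit3.py
```

```text
nut [2.19205917 4.30280378] [ 0.40574273  0.43116881 -2.01862186  1.0304576 ]
nut+pixshift [ 10.73017982 -16.11819505] [ 0.26137192 -0.7354257  -0.89104017  1.36509396]
stud 0 [3.2402609]
stud -16.1181950499369 [12.76090272]
[ 0.55392275 -0.06066088  0.07353555]
```

>>> servo_tool(
  rows=[
    {"hand": 10, "turn": 0, "slide": [1.2, -0.3, 4]},
    {"hand": 10, "turn": 0, "slide": [0, 0, 5]},
    {"hand": 10, "turn": 0, "slide": [0, 0, 5]},
    {"hand": 10, "turn": 0, "slide": [0, 0, 0]},
  ],
)

```text
time: 8.1
eef_pos: [0.5521, -0.0597, 0.0581]
tcp_rot: [-1.257, -2.877, 0.0]
force: [0.5, -0.8, 0.3]
finger_gap: 0.0164
grasp_force: 30.0
```

>>> servo_tool(
  rows=[
    {"hand": 10, "turn": 0, "slide": [0, 0, 5]},
    {"hand": 10, "turn": 0, "slide": [0, 0, 5]},
    {"hand": 10, "turn": 0, "slide": [0, 0, 3]},
    {"hand": 10, "turn": 0, "slide": [0, 0, 0]},
  ],
)

```text
time: 8.5
eef_pos: [0.5524, -0.0598, 0.0456]
tcp_rot: [-1.257, -2.878, -0.0]
force: [-0.2, 0.3, -0.9]
finger_gap: 0.0167
grasp_force: 30.0
```

```bash
python3 -c "
from h import *
p=r.camera('wrist');save(p,'l')
plan([.5517,-.0569,.0432],43)
a=cv2.imread('pics/l.png')[195:315,200:360]
cv2.imwrite('pics/l2.png',cv2.resize(a,(800,600),interpolation=cv2.INTER_CUBIC))"
```

```text
t 8.55 tcp [ 0.5526 -0.0599  0.046 ] ydeg 42.81 z [-0.  0. -1.] q6 0.48 slide [2.8 1.4 2.8]
turn -0.19409945935127837
```

View pics/l2.png

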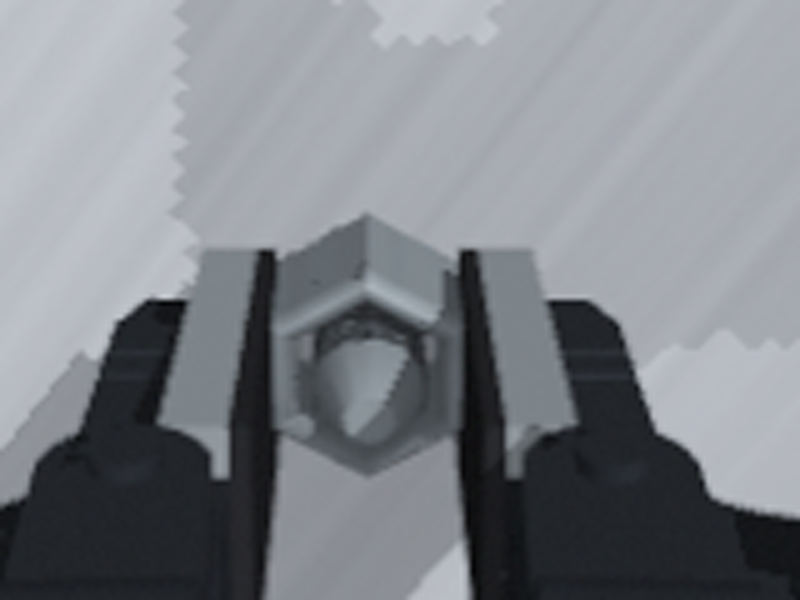

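>>> servo_tool(
  rows=[
    {"hand": 10, "turn": 0, "slide": [0, 0, 2.5]},
    {"hand": 10, "turn": 0, "slide": [0, 0, 0]},
    {"hand": 26, "turn": 0, "slide": [0, 0, 0]},
    {"hand": 26, "turn": 0, "slide": [0, 0, 0]},
    {"hand": 26, "turn": 0, "slide": [0, 0, 0]},
  ],
)

```text
time: 9.05
eef_pos: [0.5529, -0.06, 0.0439]
tcp_rot: [1.257, 2.879, 0.0]
force: [-1.0, -0.7, -0.2]
finger_gap: 0.0259
grasp_force: 0.0
```

>>> servo_tool(
  rows=[
    {"hand": 30, "turn": 0, "slide": [0, 0, -5]},
    {"hand": 30, "turn": 0, "slide": [0, 0, -25]},
    {"hand": 40, "turn": 0, "slide": [0, 0, -40]},
    {"hand": 50, "turn": 0, "slide": [0, 0, -40]},
    {"hand": 50, "turn": 0, "slide": [0, 0, -20]},
  ],
)

```text
time: 9.55
eef_pos: [0.554, -0.0604, 0.1782]
tcp_rot: [1.256, 2.875, 0.001]
force: [-0.2, -0.7, 1.5]
finger_gap: 0.0501
grasp_force: 0.0
```

>>> servo_tool(
  rows=[
    {"hand": 50, "turn": 0, "slide": [0, 0, 0]},
    {"hand": 50, "turn": 0, "slide": [0, 0, 0]},
  ],
)

```text
time: 9.75
eef_pos: [0.553, -0.06, 0.174]
tcp_rot: [1.257, 2.878, 0.0]
force: [-1.1, -0.4, -0.8]
finger_gap: 0.0501
grasp_force: 0.0
```

```bash
python3 - <<'E'
from h import *
plan([.551,-.0583,.2])
S=[r.camera(n) for n in('scene','side','wrist')]
for n,p in zip('asw',S):
    save(p,'m'+n)
    for q in ['nut_a','stud_1']+['socket_small','rack'] :
        print(n,q,[(np.round(d['position'],4).tolist(),round(d['confidence'],2)) for d in r.pinpoint(p,q)])
# nut mask outline in the wrist view
p=S[2]
for d in r.regions_of(p,'nut_a'):
    v,u=np.nonzero(d['pixels'])
    h=cv2.convexHull(np.c_[u,v].astype(np.int32));ap=cv2.approxPolyDP(h,2.0,True)[:,0]
    print(round(d['confidence'],2),len(u),u.mean(),v.mean(),ap.tolist())
print(proj(p,[[.551,-.0583,.04],[.551,-.0583,.054]]))
E
```

```text
t 9.75 tcp [ 0.553 -0.06   0.174] ydeg 42.8 z [ 0.001 -0.    -1.   ] q6 0.48 slide [  2.6  -0.3 -26. ]
a nut_a [([0.5535, -0.0618, 0.0392], 0.58), ([0.5337, 0.1027, 0.0426], 0.56), ([0.5438, 0.0155, 0.04], 0.52), ([0.4953, -0.2419, 0.0122], 0.48)]
a stud_1 [([0.5545, -0.0598, 0.0417], 0.65)]
a socket_small [([0.4951, -0.2449, 0.0087], 0.81)]
a rack [([0.5668, -0.2526, -0.0007], 0.95)]
s nut_a [([0.5519, -0.0594, 0.0416], 0.63), ([0.5312, 0.1023, 0.0413], 0.52), ([0.545, 0.02, 0.0419], 0.5)]
s stud_1 [([0.7415, 0.0176, 0.0007], 0.4)]
s socket_small [([0.4963, -0.2437, 0.0115], 0.69)]
s rack [([0.5681, -0.2545, 0.0043], 0.63), ([0.5437, 0.0182, -0.0041], 0.2)]
w nut_a [([0.5416, 0.0217, 0.0376], 0.96), ([0.5547, -0.0567, 0.0383], 0.82), ([0.5333, 0.0995, 0.0398], 0.67)]
w stud_1 [([0.5395, 0.0194, 0.0396], 0.71), ([0.5508, -0.0613, 0.0394], 0.5), ([0.5354, 0.1013, 0.0429], 0.46), ([0.5518, -0.0584, 0.0366], 0.31)]
w socket_small [([0.4915, -0.2428, 0.0136], 0.83)]
w rack []
0.74 1422 398.4317862165963 31.021800281293952 [[422, 25], [416, 43], [407, 51], [388, 54], [375, 37], [382, 18], [393, 10], [411, 9]]
0.74 156 272.0064102564103 193.25641025641025 [[283, 204], [275, 208], [266, 205], [264, 191], [273, 185], [283, 191]]
0.68 657 333.07001522070016 118.56316590563166 [[351, 120], [341, 133], [324, 133], [316, 116], [324, 105], [343, 104]]
[[273.17512557 195.55507467]
 [273.16408329 199.59553775]]
```

>>> servo_tool(
  rows=[
    {"hand": 50, "turn": 0, "slide": [-19, -33, -5]},
    {"hand": 50, "turn": 0, "slide": [-19, -33, -5]},
    {"hand": 50, "turn": 0, "slide": [-19, -33, -5]},
    {"hand": 50, "turn": 0, "slide": [-19, -34, -5]},
    {"hand": 50, "turn": 0, "slide": [-19, -34, -5]},
  ],
)

```text
time: 11.05
eef_pos: [0.4942, -0.2445, 0.1991]
tcp_rot: [1.257, 2.879, -0.0]
force: [0.3, -0.6, -0.4]
finger_gap: 0.0499
grasp_force: 0.0
```

>>> servo_tool(
  rows=[
    {"hand": 50, "turn": 0, "slide": [0, 0, 0]},
    {"hand": 50, "turn": 0, "slide": [0, 0, 0]},
    {"hand": 50, "turn": 0, "slide": [0, 0, 0]},
  ],
)

```text
time: 11.35
eef_pos: [0.4949, -0.2424, 0.1987]
tcp_rot: [-1.257, -2.879, -0.001]
force: [0.4, -1.0, -0.2]
finger_gap: 0.0502
grasp_force: 0.0
```

```bash
python3 - <<'E'
from h import *
plan([.495,-.2435,.2])
p=r.camera('wrist'); save(p,'n')
for q in ['socket_small','socket_mid','socket_large','rack']:
    print(q,[(np.round(d['position'],4).tolist(),round(d['confidence'],2)) for d in r.pinpoint(p,q)])
print(proj(p,[[.495,-.2435,z] for z in(.012,.05,.084)]).round(1).tolist())
for d in r.regions_of(p,'socket_small'):
    v,u=np.nonzero(d['pixels'])
    h=cv2.convexHull(np.c_[u,v].astype(np.int32));ap=cv2.approxPolyDP(h,2.0,True)[:,0]
    print(round(d['confidence'],2),len(u),u.mean(),v.mean(),ap.tolist())
u,v=proj(p,[[.495,-.2435,.084]])[0].astype(int)
g=cv2.cvtColor(p['image'],cv2.COLOR_RGB2GRAY)[v-34:v+34:2,u-34:u+34:2]
for row in g: print(' '.join('%3d'%x for x in row))
E
```

```text
t 11.35 tcp [ 0.4949 -0.2424  0.1987] ydeg 42.84 z [-0.     0.001 -1.   ] q6 0.13 slide [-0.8 -0.7 -1.3]
socket_small [([0.4938, -0.245, 0.0134], 0.65)]
socket_mid [([0.5586, -0.4287, -0.0016], 0.95), ([0.4687, -0.3868, -0.0001], 0.92), ([0.6238, -0.3684, 0.0014], 0.86), ([0.5753, -0.2555, 0.0072], 0.66), ([0.538, 0.0198, 0.041], 0.41), ([0.5715, -0.2566, -0.0009], 0.2)]
socket_large []
rack [([0.5724, -0.2573, 0.0014], 0.63), ([0.54, 0.0233, 0.0374], 0.33)]
[[272.2, 185.3], [272.1, 194.0], [272.0, 203.7]]
0.83 1029 270.15937803692907 188.4120505344995 [[287, 190], [277, 207], [271, 211], [259, 203], [254, 186], [262, 170], [274, 169], [281, 173]]
 58  58  56  57  58  58  57  57  56  57  57  58  56 125 167 166 141 142 113  99  81  67  46  47  46  47  47  48  47  46  47  46  47  47
 56  58  57  58  57  57  57  57  57  56  57  56  66 153 171 171 172 172 172 173 173 172  46  47  47  46  46  47  46  46  47  47  46  45
 56  58  57  58  58  57  58  55  57  56  56  51 107 159 172 172 172 172 172 173 173 173 130  46  46  46  46  46  47  46  47  47  47  47
 57  57  57  57  58  58  57  55  57 
[... 3479 characters left out ...]
  54  52  53  53  53
 73  74  73  72  72  73  73  73  72  74  73  61  50  56  56  57  55  56  55  55  55  55  54  54  54  53  53  53  54  54  53  53  53  52
 73  73  73  73  73  73  72  72  73  73  73  73  52  53  57  55  55  56  54  55  56  55  55  54  54  53  54  53  54  54  53  53  53  60
 73  72  73  73  72  72  72  96  73  72  72  72  72  47  54  56  54  55  56  56  55  54  55  54  54  53  54  53  54  54  51  54  53  79
 73  73  73  73  72  73  96  96  96  73  73  73  72  72  44  56  55  54  55  56  56  55  56  54  54  53  53  54  53  53  52  53  48  93
 73  73  72  96  96  96  97  96  87  73  73  73  73  73  66  41  56  53  55  55  55  55  54  54  54  53  53  53  54  53  52  46  41 107
```

```bash
cat > sq.py <<'E'
from h import *
def square(p,xy,ztop,lo=200):
    g=cv2.cvtColor(p['image'],cv2.COLOR_RGB2GRAY); u,v=proj(p,[[*xy,ztop]])[0].round().astype(int)
    n,L=cv2.connectedComponents((g>=lo).astype(np.uint8),connectivity=4)
    vv,uu=np.nonzero(L==L[v,u]); print('comp',len(uu),uu.mean(),vv.mean())
    X=np.array([atz(p,c,ztop)[:2] for c in zip(uu,vv)])
    (c,wh,a)=cv2.minAreaRect((X*1e4).astype(np.float32)); print('rect',np.array(c)/1e4,np.array(wh)/10,'deg',a,'mean',X.mean(0)); return np.array(c)/1e4,a
E
python3 - <<'E'
from sq import *
p=r.camera('wrist'); c,a=square(p,[.495,-.2435],.084); plan([*c,.15],a);plan([*c,.15],a+90)
E
```

```text
comp 310 270.05806451612904 198.98709677419356
rect [ 0.49136128 -0.24175815] [14.21742096 14.71957703] deg 9.475663185119629 mean [ 0.49128629 -0.24176792]
t 11.7 tcp [ 0.495  -0.2426  0.1988] ydeg 42.86 z [ 0.  0. -1.] q6 0.13 slide [ 3.1 -2.1 48.8]
turn 33.38001069589503
t 11.7 tcp [ 0.495  -0.2426  0.1988] ydeg 42.86 z [ 0.  0. -1.] q6 0.13 slide [ 3.1 -2.1 48.8]
turn -56.61998930410496
```

```bash
cat > hx.py <<'E'
from sq import *
from scipy.optimize import minimize
def hexfit(p,c,a,AF,z0=.012,top=.051,verbose=1):
    g=cv2.cvtColor(p['image'],cv2.COLOR_RGB2GRAY); u,v=proj(p,[[*c,.05]])[0].round().astype(int)
    M=np.zeros_like(g); M[v-40:v+40,u-40:u+40]=(g>=85)[v-40:v+40,u-40:u+40]
    n,L=cv2.connectedComponents(M); M=L==L[v,u]
    res=[]
    for yaw in (a,a+90):
        for R_,nm in ((AF/3**.5,'AF'),(AF/2,'CC')):
            th=np.radians(yaw+30+60*np.arange(6)); t4=np.radians(yaw+45+90*np.arange(4))
            def im(x):
                H=np.r_[[[x[0]+R_*np.cos(t),x[1]+R_*np.sin(t),z] for t in th for z in(z0,top-x[2])]]
                S=np.r_[[[x[0]+.0113*np.cos(t),x[1]+.0113*np.sin(t),z] for t in t4 for z in(top,z0+.072)]]
                I=np.zeros(g.shape,np.uint8)
                for P in(H,S): cv2.fillConvexPoly(I,cv2.convexHull((proj(p,P)*16).round().astype(np.int32)),1,shift=4)
                return I>0
            f=lambda x:1-(im(x)&M).sum()/(im(x)|M).sum()
            b=minimize(f,[*c,0],method='Nelder-Mead',options=dict(initial_simplex=[[*c,0],[c[0]+.004,c[1],0],[c[0],c[1]+.004,0],[*c,.008]]))
            res.append((b.fun.round(4),yaw,nm,b.x.round(4)))
    for x in res: print(x)
E
python3 - <<'E'
from hx import *
p=r.camera('wrist'); c,a=square(p,[.495,-.2435],.084); hexfit(p,c,a,.028)
E
```

```text
comp 309 270.28155339805824 198.97734627831716
rect [ 0.49133662 -0.2417521 ] [14.18425598 14.73909302] deg 8.321578979492188 mean [ 0.49137404 -0.24178601]
(np.float64(0.0388), 8.321578979492188, 'AF', array([ 0.4918, -0.2422,  0.0073]))
(np.float64(0.079), 8.321578979492188, 'CC', array([ 0.491 , -0.2414, -0.0102]))
(np.float64(0.0917), 98.32157897949219, 'AF', array([ 0.4914, -0.242 ,  0.0094]))
(np.float64(0.1072), 98.32157897949219, 'CC', array([ 0.491 , -0.2415, -0.0034]))
```

>>> servo_tool(
  rows=[
    {"hand": 50, "turn": 8.5, "slide": [3, -2, 15]},
    {"hand": 50, "turn": 8.5, "slide": [0, 0, 20]},
    {"hand": 50, "turn": 8.5, "slide": [0, 0, 20]},
    {"hand": 50, "turn": 8.5, "slide": [0, 0, 20]},
    {"hand": 50, "turn": 0, "slide": [0, 0, 0]},
  ],
)

```text
time: 12.25
eef_pos: [0.49, -0.241, 0.121]
tcp_rot: [-2.044, -2.38, -0.0]
force: [-0.6, 0.4, 0.3]
finger_gap: 0.0499
grasp_force: 0.0
```

>>> servo_tool(
  rows=[
    {"hand": 50, "turn": 0, "slide": [0, 0, 0]},
    {"hand": 50, "turn": 0, "slide": [0, 0, 0]},
  ],
)

```text
time: 12.45
eef_pos: [0.4919, -0.2427, 0.1252]
tcp_rot: [2.039, 2.388, 0.0]
force: [-0.6, 0.2, -0.4]
finger_gap: 0.0502
grasp_force: 0.0
```

```bash
python3 - <<'E'
from sq import *
p=r.camera('wrist'); save(p,'o');c,a=square(p,[.492,-.2423],.084); plan([*c,.051],a);plan([*c,.051],a+90)
for d in r.pinpoint(p,'socket_small'):print(d['position'],d['confidence'])
E
```

```text
comp 1198 273.4474123539232 221.32136894824708
rect [ 0.49022607 -0.23442756] [21.75824738 30.37185059] deg 8.888749122619629 mean [ 0.49024922 -0.23470444]
t 12.5 tcp [ 0.4919 -0.2428  0.1252] ydeg 8.96 z [ 0.002 -0.001 -1.   ] q6 0.72 slide [ 8.6 -0.5 74.2]
turn 0.07299000418707635
t 12.5 tcp [ 0.4919 -0.2428  0.1252] ydeg 8.96 z [ 0.002 -0.001 -1.   ] q6 0.72 slide [ 8.6 -0.5 74.2]
turn -89.92700999581291
[0.4934, -0.2434, 0.0156] 0.8
```

```bash
python3 - <<'E'
from sq import *
p=r.camera('wrist'); g=cv2.cvtColor(p['image'],cv2.COLOR_RGB2GRAY)
print('    ',list(range(246,304,3)))
for v in range(190,256,2): print(v,' '.join('%3d'%x for x in g[v,246:304:3]))
for lo in(205,208,211): square(p,[.492,-.2435],.084,lo)
E
```

```text
[246, 249, 252, 255, 258, 261, 264, 267, 270, 273, 276, 279, 282, 285, 288, 291, 294, 297, 300, 303]
190  70  70  70  70  54 165 192 193 194 195 193 192 192 179  55  55  56  57  61  67
192  71  70  70  69 167 191 193 193 194 192 194 193 194 193 180  55  54  55  54  66
194  69  70  71 111 191 191 193 193 185 171 181 194 193 194 194 160  55  55  55  65
196  70  69  70 154 193 191 193 189 199 207 209 185 192 194 194 172  55  54  55  67
198  72  70  70 161 193 191 194 231 233 230 229 232 204 192 194 196  55  54  55  65
200  70  69  69 181 192 185 242 218 220 219 220 222 228 209 188 196  55  55  66  66
202  70  70  70 189 179 237 245 216 210 176 200 222 220 222 179 190  55  62  68  67
204  71  71  70 128 215 243 222 152 121 121 120 120 210 217 213 132  55  61  67  66
206  71  72  70 125 239 243 199 184 181 180 164 165 185 211 219 158  60  67  67  67
208  72  72  72 156 244 223 201 203 200 197 200 203 202 185 218 193  67  67  66  67
210  72  72  71 205 244 148 202 204 199 198 200 204 202 166 218 208  68  68  67  65
212  72  72  72 226 244 149 203 203 200 198 200 203 202 173 217 215  68  67
[... 1538 characters left out ...]
85  85  85  85  85  85  85  68  50  57  57  57  71  70  70  70  69
252 111 110  85  85  85  85  85  85  85  85  85  85  68  49  59  70  62  69  70  70
254 111 111 111  85  85  85  85  85  85  85  85  85  85  85  79  57  64  71  70  70
comp 946 273.1458773784355 223.1997885835095
rect [ 0.49020469 -0.23414001] [21.72855835 29.71522827] deg 8.79494857788086 mean [ 0.49029308 -0.23592455]
comp 933 273.09003215434086 223.38692390139335
rect [ 0.49020469 -0.23414009] [21.72855835 29.71508789] deg 8.79494857788086 mean [ 0.49027828 -0.23604386]
comp 909 273.02420242024203 223.74807480748075
rect [ 0.49025449 -0.23443284] [21.71959534 29.12122498] deg 8.79494857788086 mean [ 0.49027483 -0.23627035]
```

```bash
python3 - <<'E'
from sq import *
p=r.camera('wrist')
X=[atz(p,c,.084) for c in[(260.7,233),(286.7,233),(273.7,221),(273.7,245.3),(273.7,233)]]
print(np.linalg.norm(X[1]-X[0]),np.linalg.norm(X[3]-X[2]),X[4]); plan([*X[4][:2],.051])
E
```

```text
0.015456130885700114 0.01537525001408043 [ 0.49144004 -0.24170545  0.084     ]
t 12.65 tcp [ 0.4917 -0.2426  0.1247] ydeg 8.88 z [ 0.001 -0.001 -1.   ] q6 0.72 slide [ 1.  -0.2 73.7]
```

>>> servo_tool(
  rows=[
    {"hand": 50, "turn": 0, "slide": [1.5, 0, 20]},
    {"hand": 50, "turn": 0, "slide": [0, 0, 25]},
    {"hand": 50, "turn": 0, "slide": [0, 0, 20]},
    {"hand": 50, "turn": 0, "slide": [0, 0, 8]},
    {"hand": 50, "turn": 0, "slide": [0, 0, 0]},
  ],
)

```text
time: 13.15
eef_pos: [0.4905, -0.2404, 0.0501]
tcp_rot: [-2.043, -2.385, -0.0]
force: [-0.2, -0.2, -0.1]
finger_gap: 0.0499
grasp_force: 0.0
```

>>> servo_tool(
  rows=[
    {"hand": 5, "turn": 0, "slide": [0, 0, 0]},
    {"hand": 5, "turn": 0, "slide": [0, 0, 0]},
    {"hand": 5, "turn": 0, "slide": [0, 0, 0]},
    {"hand": 5, "turn": 0, "slide": [0, 0, 0]},
    {"hand": 5, "turn": 0, "slide": [0, 0, 0]},
  ],
  force=60,
)

```text
time: 13.65
eef_pos: [0.4918, -0.2414, 0.0522]
tcp_rot: [2.043, 2.384, 0.0]
force: [-0.8, 0.9, 6.9]
finger_gap: 0.0151
grasp_force: 58.7
```

>>> servo_tool(
  rows=[
    {"hand": 5, "turn": 0, "slide": [0, 0, -10]},
    {"hand": 5, "turn": 0, "slide": [0, 0, -25]},
    {"hand": 5, "turn": 0, "slide": [0, 0, -30]},
    {"hand": 5, "turn": 0, "slide": [0, 0, -30]},
    {"hand": 5, "turn": 0, "slide": [0, 0, -15]},
  ],
)

```text
time: 14.15
eef_pos: [0.4919, -0.2415, 0.1641]
tcp_rot: [2.042, 2.383, 0.0]
force: [-0.1, 0.3, -1.0]
finger_gap: 0.015
grasp_force: 58.6
```

>>> servo_tool(
  rows=[
    {"hand": 5, "turn": -8.5, "slide": [0, 0, 0]},
    {"hand": 5, "turn": -8.5, "slide": [0, 0, 0]},
    {"hand": 5, "turn": -8.5, "slide": [0, 0, 0]},
    {"hand": 5, "turn": -8.5, "slide": [0, 0, 0]},
    {"hand": 5, "turn": 0, "slide": [0, 0, 0]},
  ],
)

```text
time: 14.65
eef_pos: [0.4909, -0.2407, 0.1605]
tcp_rot: [-1.254, -2.88, -0.0]
force: [-1.0, -0.6, -1.6]
finger_gap: 0.0152
grasp_force: 58.6
```

```bash
python3 - <<'E'
from sq import *
p=r.camera('wrist'); save(p,'q'); plan([.553,-.060,.165],42.8); print(r.read_state()['finger_gap'],r.read_state()['force'])
g=cv2.cvtColor(p['image'],cv2.COLOR_RGB2GRAY)
print(proj(p,[st()[1]]))
print('    ',list(range(240,312,3)))
for v in range(190,360,4): print(v,' '.join('%3d'%x for x in g[v,240:312:3]))
E
```

```text
t 14.7 tcp [ 0.4909 -0.2407  0.1605] ydeg 42.62 z [-0.  0. -1.] q6 0.13 slide [ 90.9 168.   -4.4]
turn -0.17671801746251958
0.0150397526349284 [-0.35698878 -0.4516022  -2.00272325]
[[272.69091723 265.40098871]]
     [240, 243, 246, 249, 252, 255, 258, 261, 264, 267, 270, 273, 276, 279, 282, 285, 288, 291, 294, 297, 300, 303, 306, 309]
190  57  57  57  57  57  56  56  55  56  57  74  91  53  46  45  48  54  53  54  54  54  54  54  54
194  56  57  56  57  57  56  57  57  56  66  97 108  99  45  45  55  54  54  54  54  54  54  54  54
198  58  57  57  56  57  56  56  55  46  72 120 106 101  50  55  55  54  54  54  54  55  54  54  53
202  59  57  56  57  57  57  56  44  44  56 102 120  68  55  56  55  54  53  54  54  53  54  53  54
206  59  59  57  57  57  57  45  44  45  44  46  55  55  55  56  55  54  54  54  54  54  54  52  53
210  58  59  57  58  57  52  45  44  44  45  56  56  54  54  55  56  55  54  53  54  53  53  51  51
214  57  57  57  56  56  58  57  44  50  82 144 163 176 127  55  55  55  54  54  54  54  54  54  52
218  56  57  58  57  57  56  57 124 144 142 144 163 177 179 177
[... 2836 characters left out ...]

334  48  57  55  96  97  82  80  91  96  96  96  96  96  96  96  96  96  96  96  93  39  38  35  57
338  48  57  76  96  96  96  96  96  96  96  96  97  96  96  96  90  88  85  86  86  61  39  35  58
342  47  54  73  96  96  97  96  96  96  96  96  95 115 125 126 142  96  87  86  86  60  36  34  57
346  51  54  64  96  96  96  96  96  96 123 123 124 124 125 126 146 146 142  99  86  52  37  40  56
350  59  53  61  96  96  96  96  94  72 117 123 124 125 126 125 146 146 147 147 124  57  37  42  53
354  58  57  57  57  58  58  64  68  70 118 124 125 125 125 113 114  67  38  38  37  38  36  38  46
358  57  57  57  57  58  58  58  57  57  58  58  58  58  57  58  56  37  39  38  37  38  38  37  36
```

```bash
python3 - <<'E'
from h import *
from scipy.optimize import brentq
p=r.camera('wrist'); s,t,R=st()
f=lambda x,z,v:brentq(lambda d:proj(p,[t+R@[x+d,0,z]])[0,1]-v,-.02,.02)*1000
for z0 in(.0402,):
  print([round(f(*a),2) for a in((.01617,z0,212.5),(.008,z0-.072,284.5),(-.008,z0-.072,320.5),(.01617,z0-.030,235))])
r_=.018/3**.5;rh=.013/3**.5
V=lambda v:195-.5+(v+.5)*.2
for zn in (.0032,.0043):print('nut',[round(f(*a),2) for a in((r_,zn,V(214)),(rh,zn-.014,V(300)),(-rh,zn,V(392)),(-r_,zn-.014,V(476)))])
E
```

```text
[-1.98, -0.46, -0.22, -4.6]
nut [2.61, 2.9, 1.87, 3.58]
nut [2.18, 2.41, 1.31, 2.94]
```

```bash
python3 -c "
from h import *
plan([.5506,-.0575,.165],42.8)"
```

```text
t 14.75 tcp [ 0.491  -0.2407  0.1605] ydeg 42.55 z [-0.  0. -1.] q6 0.13 slide [ 94.6 167.8  -4.4]
turn -0.24791725623285288
```

>>> servo_tool(
  rows=[
    {"hand": 5, "turn": 0, "slide": [19, 34, -4]},
    {"hand": 5, "turn": 0, "slide": [19, 34, 0]},
    {"hand": 5, "turn": 0, "slide": [19, 34, 0]},
    {"hand": 5, "turn": 0, "slide": [19, 34, 0]},
    {"hand": 5, "turn": -0.2, "slide": [19, 32, 0]},
  ],
)

```text
time: 15.25
eef_pos: [0.5501, -0.0553, 0.1648]
tcp_rot: [1.259, 2.878, 0.0]
force: [0.5, -0.7, 0.1]
finger_gap: 0.0152
grasp_force: 58.7
```

>>> servo_tool(
  rows=[
    {"hand": 5, "turn": 0, "slide": [0, 0, 25]},
    {"hand": 5, "turn": 0, "slide": [0, 0, 20]},
    {"hand": 5, "turn": 0, "slide": [0, 0, 0]},
    {"hand": 5, "turn": 0, "slide": [0, 0, 0]},
    {"hand": 5, "turn": 0, "slide": [0, 0, 0]},
  ],
)

```text
time: 15.75
eef_pos: [0.5504, -0.0574, 0.1212]
tcp_rot: [1.254, 2.879, 0.0]
force: [-0.3, -0.8, 0.4]
finger_gap: 0.0153
grasp_force: 58.8
```

```bash
python3 - <<'E'
from h import *
p=r.camera('wrist'); save(p,'s'); plan([.5506,-.0575,.079],42.8)
g=cv2.cvtColor(p['image'],cv2.COLOR_RGB2GRAY)
print(proj(p,[[.5506,-.0575,.04],[.5506,-.0575,.062]]))
print('    ',list(range(237,312,3)))
for v in range(180,244,2): print(v,' '.join('%3d'%x for x in g[v,237:312:3]))
E
```

```text
t 15.8 tcp [ 0.5505 -0.0575  0.1212] ydeg 42.92 z [ 0.002 -0.001 -1.   ] q6 0.48 slide [-0.   0.1 42.2]
turn 0.1237431688763877
[[272.90466583 215.00001296]
 [272.91257354 225.07385599]]
     [237, 240, 243, 246, 249, 252, 255, 258, 261, 264, 267, 270, 273, 276, 279, 282, 285, 288, 291, 294, 297, 300, 303, 306, 309]
180 217 213 210 211 210 215 213 212 209 211 213 213 214 215 215 210 212 216 213 213 212 198 193 193 194
182 215 211 210 211 213 215 212 211 209 215 211 215 214 215 212 209 215 215 214 212 209 211 192 194 193
184 213 210 211 210 215 213 212 209 211 213 213 214 215 214 209 211 216 213 213 212 189 204 192 194 193
186 211 209 211 213 215 211 211 208 215 211 215 213 215 212 209 215 214 214 212 189 191 192 194 193 191
188 210 211 210 215 213 211 208 211 213 213 214 214 214 209 211 215 213 212 202 187 193 191 193 193 190
190 209 211 213 215 212 211 208 214 211 214 213 215 212 208 215 215 205 211 188 191 191 193 193 191 191
192 210 210 214 213 210 208 210 213 212 214 214 215 209 211 215 204 191 190 187 192 191 193 192 190 196
194 212 212 215 212 211 207 214 211 214 213 215 213 20
[... 1845 characters left out ...]
 118 118 119 120 117 118 125 146 154 151 153 154 155 152 157 210 209 213 210
232 213 216 209 193 117 118 116 119 119 120 113 109 116 132 145 151 153 154 155 152 156 209 211 212 206
234 214 213 208 214 117 119 116 119 118 115 116 124 141 147 136 140 153 153 155 152 155 204 213 208 206
236 215 210 211 199 117 119 117 118 116 139 143 152 158 165 160 154 145 151 155 151 155 201 211 206 207
238 214 209 214 185 118 119 114 105 140 162 173 181 181 180 186 172 163 156 150 153 155 192 208 206 208
240 210 211 214 168 117 115 103 133 172 169 172 169 168 170 173 182 183 170 151 144 154 173 206 208 209
242 209 214 212 135 113  99 124 168 172 166 169 168 168 170 172 172 175 180 164 135 146 156 206 208 209
```

```bash
python3 - <<'E'
from h import *
from scipy.optimize import brentq
p=r.camera('wrist'); s,t,R=st()
f=lambda x,z,v:brentq(lambda d:proj(p,[t+R@[x+d,0,t[2]-z]])[0,1]-v,-.03,.03)*1000
r_=.018/3**.5
print([round(f(*a),2) for a in((r_,.040,203),(r_,.054,208.5),(.01617,t[2]-.0402,212),(.008,t[2]+.0318,284.5))],t,s['force'])
E
```

```text
[-1.67, -1.68, -1.83, -0.64] [ 0.55044114 -0.05746341  0.12110421] [-0.52341427 -0.49571346 -1.40869663]
```

>>> servo_tool(
  rows=[
    {"hand": 5, "turn": 0, "slide": [0.3, 0, 12]},
    {"hand": 5, "turn": 0, "slide": [0, 0, 10]},
    {"hand": 5, "turn": 0, "slide": [0, 0, 4]},
    {"hand": 5, "turn": 0, "slide": [0, 0, 2]},
    {"hand": 5, "turn": 0, "slide": [0, 0, 0]},
  ],
)

```text
time: 16.35
eef_pos: [0.5492, -0.0566, 0.0913]
tcp_rot: [-1.252, -2.88, -0.0]
force: [-0.3, 0.4, -0.8]
finger_gap: 0.015
grasp_force: 58.9
```

>>> servo_tool(
  rows=[
    {"hand": 5, "turn": 0, "slide": [0, 0, 2]},
    {"hand": 5, "turn": 0, "slide": [0, 0, 2]},
    {"hand": 5, "turn": 0, "slide": [0, 0, 0]},
  ],
)

```text
time: 16.65
eef_pos: [0.5494, -0.0566, 0.0875]
tcp_rot: [-1.252, -2.881, -0.0]
force: [-0.5, -0.6, -0.9]
finger_gap: 0.0155
grasp_force: 58.9
```

>>> servo_tool(
  rows=[
    {"hand": 5, "turn": 0, "slide": [0, 0, 3]},
    {"hand": 5, "turn": 0, "slide": [0, 0, 3]},
    {"hand": 5, "turn": 0, "slide": [0, 0, 2]},
    {"hand": 5, "turn": 0, "slide": [0, 0, 0]},
    {"hand": 5, "turn": 0, "slide": [0, 0, 0]},
  ],
)

```text
time: 17.15
eef_pos: [0.5496, -0.0567, 0.0802]
tcp_rot: [1.252, 2.881, 0.0]
force: [-2.3, 1.3, 5.1]
finger_gap: 0.015
grasp_force: 59.4
```

>>> servo_tool(
  rows=[
    {"hand": 5, "turn": 0, "slide": [0, 0, 0.7]},
    {"hand": 5, "turn": 0, "slide": [0, 0, 0]},
    {"hand": 5, "turn": 0, "slide": [0, 0, 0]},
    {"hand": 5, "turn": 0, "slide": [0, 0, 0]},
  ],
)

```text
time: 17.55
eef_pos: [0.5497, -0.0567, 0.0802]
tcp_rot: [1.252, 2.881, 0.0]
force: [-4.5, 1.3, 10.8]
finger_gap: 0.015
grasp_force: 60.6
```

```bash
python3 - <<'E'
from h import *
for n in('scene','side'):
    p=r.camera(n); save(p,'z'+n)
    for q in('socket_small','nut_a','tape_roll','solder_spool','flux_bottle'): print(n,q,[(np.round(d['position'],3).tolist(),round(d['confidence'],2)) for d in r.pinpoint(p,q)])
s=r.read_state();print(s['eef_pos'],s['force'],s['wrist_torque'],s['finger_gap'],s['grasp_force'],s['time'])
E
```

```text
scene socket_small [([0.552, -0.058, 0.038], 0.57)]
scene nut_a [([0.534, 0.101, 0.04], 0.64), ([0.544, 0.019, 0.041], 0.51)]
scene tape_roll [([0.699, 0.27, -0.0], 0.71), ([0.739, 0.017, 0.004], 0.61), ([0.57, -0.252, 0.0], 0.43)]
scene solder_spool [([0.739, 0.016, 0.003], 0.91)]
scene flux_bottle [([0.431, -0.481, -0.003], 0.82)]
side socket_small [([0.554, -0.055, 0.039], 0.6), ([0.544, 0.019, 0.042], 0.42)]
side nut_a [([0.534, 0.101, 0.041], 0.6), ([0.544, 0.022, 0.043], 0.44)]
side tape_roll [([0.698, 0.27, 0.002], 0.82)]
side solder_spool [([0.744, 0.019, 0.001], 0.74)]
side flux_bottle [([0.432, -0.477, 0.002], 0.74)]
[ 0.54971871 -0.05678633  0.08018323] [-3.98928909  1.51870101 10.59986356] [0.3288272  1.16079418 0.01247642] 0.015269900305888526 60.609721541404724 18.15
```

```bash
python3 -c "
from plant import r
print(r.hand_in())"
```

```text
the job is handed in; nothing more can be done
None
```

The spare nut measured as the 18 mm one and now sits over the bare stud; the small socket fitted first time, so none had to go back to the rack, and it is fully seated on the nut, still in the gripper, with the job handed in (verdict not shown).

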